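Turn the trough palette against the bench post

ROBOT

A 6-joint arm with a two-finger parallel gripper is mounted at the origin on the work surface. World frame = base frame: x ahead of the robot, y to its left, z up, the work surface at z = 0. Lengths are in m, angles in degrees, forces in N, time in s.
With the tool pointing down it reaches from about 0.325 to 0.9 m from the base axis. Payload 3.5 kg.
Tool frame: the origin (TCP) lies on the centre line of the jaws, within the pads' length; the fingertips stand 25 mm ahead of it and the grasp point (between the pads) lies 6 mm ahead of it; z points along the fingers, y is the line along which they close (so a half turn about z gives the same grasp; the last joint's range is limited). The gripper opens to 85 mm and grips with 20 to 120 N. Pads are 22 mm wide; open, the fingers measure 114 mm over their backs; the gripper's body (76 mm by 85 mm) begins 54 mm behind the grasp point. The pads swing forward as they close: fully open they stand 13 mm farther back than shut.
Start: joints at [62.143, 15.837, -1.513, 72.651, 0, 84.076], TCP at [0.233, 0.58, 0.256] pointing down, gripper open.
Joint ranges: [-178.77, 178.77], [-48.84, 107.48], [-61.69, 71.31], [-111.58, 123.2], [-90, 87.43], [-180, 180]. Speed limits (degrees/s): [147.25, 147.25, 180, 180, 180, 180].

INTERFACE

Orientations are given as a 3x3 rotation matrix whose columns are the frame's x, y, z axes.
In Python, from workcell import arm gives the robot as it stands.
- The arm moves only by the tool drive_effector, called after "Request:" by a JSON object that holds its "op" and its "data", one argument or row to a line. Schema: {"type":"object","properties":{"deltas":{"type":"array","items":{"type":"array","items":{"type":"array","items":{"type":"number"},"minItems":7,"maxItems":7},"minItems":1,"maxItems":8},"minItems":1,"maxItems":1},"only":{"type":"string"},"quiet":{"type":"boolean"},"lines":{"type":"string"}},"required":["deltas"],"additionalProperties":false}. deltas is a list that holds a single list of rows (three levels of brackets), with 1 to 8 rows, each of 7 numbers: a rotation vector rx, ry, rz in a scale on which 1.0 is 180 degrees, then dx, dy, dz in shares of 600 mm (1.0 is 600 mm), then the finger opening in m; each row is the pose to reach, as a shift and turn from the pose commanded when the call began, along the tool's axes at that moment; what a row does not reach only later rows make up. A row lasts 1/8 s, in which the tool goes at most 0.0625 m and 10.7 degrees, less where a joint would pass 70% of its speed; a pose out of reach is approached as far as the arm can. The fingers move at their own pace and stop on an object; the grip force is fixed at half the most. Time passes only in rows, so rows that do not move let the fingers close. The tool returns the time, the measured TCP pose, the force, the opening and the grip force at its end. only (a regular expression) keeps the lines of the reply that match it, lines (a string "A,B") keeps lines A to B, and quiet returns only ok. Shift and turn numbers lie between -1 and 1, and a call with a number outside is refused. Input that does not fit is refused with a message, and nothing moves.
- arm.sense(): the state, without advancing time (a new reading comes with each control period).
- arm.get_image(name): name is "scene" or "side" or "wrist"; returns the picture (400x640x3 uint8, blue, green, red); there is no depth.
- arm.get_calibration(name): a dict with "camera_matrix" (3x3 intrinsics, pixels), "view" (4x4, takes a point from world to camera coordinates); the wrist camera has in their place "T_tool_cam" (4x4, takes a point from camera to tool coordinates, whose origin is the TCP and whose axes are the flange's). Camera axes: x right, y down, z forward; pixel columns grow to the right and rows downward; lengths in m; the calibration is good to about 2 mm. A picture is of the moment at which its call begins: read the wrist's pose just before it. get_calibration takes no time and is no camera call.
- arm.job_done(): hands the job in; it is judged then, once.
The state is a dict: "t": time; "joint_positions": joint angles; "qd": joint speeds; "effort": joint torques, N m; "eef_pos": TCP position; "tcp_rot": TCP orientation; "contact_force": force on the tool from outside, world axes, zero at the start; "torque": the same for the moment, N m; "opening": finger opening in m; "finger_force": force on a finger pad.
Only numpy, scipy, OpenCV 4.12 (cv2) and the standard library are available. Lean on these libraries where they do the work, as an engineer would, in place of code of your own. Each camera call takes 0.05 s, during which the arm holds its last target. There are 200 camera calls.

TASK

Of the two square white palettes, take the one with four long troughs. Without lifting it off the bench, push it against the short steel post and use the post as the pivot to turn it a quarter turn, so that its troughs run parallel to the wooden ledge, and leave it lying close beside the post. Leave the other palette, the one with round wells, where it is.

Things in the scene. Friction and masses are not known exactly. Their poses are not given: they have to be found in the camera images.
- palette: Square white ceramic palette, 100 x 100 mm, 25 mm high, about 0.4 kg, too wide to grasp, loose on the bench. Four long troughs, 13 mm deep, run along its x axis, dried paint in them. Origin: centre of its underside, z up. It starts on the robot's side of the post, 10 to 40 mm clear of it, its x axis pointing at the ledge, square to it within 7 degrees.
- post: Short round steel post, 24 mm in diameter, 45 mm high, fixed in the bench between the palette and the ledge. Origin: centre of its foot, z up. Seen along the ledge it stands 30 to 45 mm left or right of the palette's middle; a flat dark empty hole in the bench is on the other side.
- ledge: Wooden strip screwed to the bench beyond the post, 320 mm long, 40 mm wide, 18 mm high. Origin: centre of its underside; its y axis runs along its length, its x axis points away from the robot. The post stands about 180 mm from its middle line, on the robot's side.
- well_palette: The other square white ceramic palette, 100 x 100 x 25 mm, loose, with nine round wells instead of troughs. Origin: centre of its underside. It, a lidded paint jar (60 mm wide, 70 mm high) and a brush cup (80 mm wide, 190 mm high with brushes) stand over 240 mm to the left or right of the ledge's middle, in any order.

How it is judged:
By the outcome, as a careful person would: the job done as asked, in the order asked, and still so for the second after the job is handed in, with the robot touching nothing.
It also fails if it takes over 54 s, if anything falls off the work surface, if the arm or the gripper's body presses on something with over 40 N, if the wrist force passes 120 N, or if a joint passes its speed limit or range.

## Working session

There is one attempt and no reset: what is moved stays moved. The work goes in short steps, Python scripts to look and compute and a tool call to move; the robot and the scene stay as the last step left them, time stands still between calls to the robot, and variables do not carry over. Pictures are saved under pics/ and viewed, at most 10 in all, crops included, and the job is handed in when it is done.

```bash
ls; mkdir -p pics
```

Run:
```python
from workcell import arm
import cv2
s=arm.sense();print(s['t'],s['eef_pos'],s['tcp_rot'],s['opening'])
for n in("scene","side"):
    c=arm.get_calibration(n);print(n,c)
    cv2.imwrite(f"pics/{n}0.png",arm.get_image(n))
print(arm.get_calibration("wrist"))
```

```text
pics
workcell.py
0.0 [0.23309777 0.57910982 0.25514314] [[-9.27634633e-01  3.73487460e-01 -1.05121200e-03]
 [ 3.73488867e-01  9.27632525e-01 -1.99116012e-03]
 [ 2.31465106e-04 -2.23968506e-03 -9.99997465e-01]] 0.08494572358727619
scene {'camera_matrix': array([[503.17004111,   0.        , 315.6520453 ],
       [  0.        , 503.17004111, 201.50472493],
       [  0.        ,   0.        ,   1.        ]]), 'view': array([[-0.83093348,  0.55624607, -0.01182614,  0.5225368 ],
       [ 0.43230656,  0.63211766, -0.64306943, -0.27698378],
       [-0.35022933, -0.53946044, -0.76571656,  1.40674798],
       [ 0.        ,  0.        ,  0.        ,  1.        ]])}
side {'camera_matrix': array([[493.15818632,   0.        , 320.15000979],
       [  0.        , 493.15818632, 200.246259  ],
       [  0.        ,   0.        ,   1.        ]]), 'view': array([[ 0.99992162, -0.0094431 , -0.00822055, -0.63956353],
       [-0.01198397, -0.53183402, -0.84676381,  0.05518378],
       [ 0.00362411,  0.84679596, -0.53190551,  1.00773214],
       [ 0.        ,  0.        ,  0.        ,  1.        ]])}
{'camera_matrix': array([[326.19587303,   0.        , 320.75612089],
       [  0.        , 326.19587303, 197.20057821],
       [  0.        ,   0.        ,   1.        ]]), 'T_tool_cam': array([[ 2.79124614e-04, -9.65275062e-01, -2.61235482e-01,
         6.59950225e-02],
       [ 9.99999562e-01,  3.61558799e-05,  9.34881129e-04,
         1.82601051e-04],
       [-8.92972241e-04, -2.61235629e-01,  9.65274649e-01,
        -1.18409622e-01],
       [ 0.00000000e+00,  0.00000000e+00,  0.00000000e+00,
         1.00000000e+00]])}
```

View pics/scene0.png

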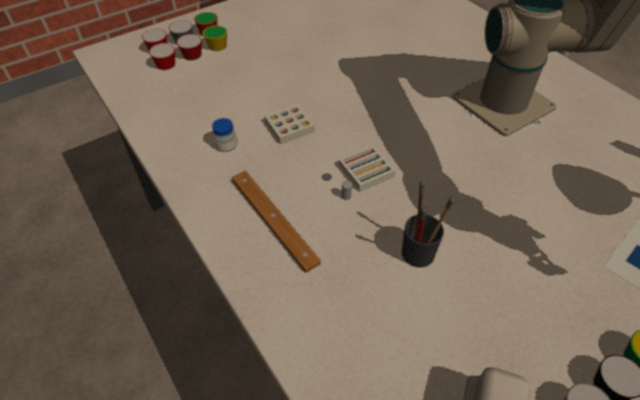

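View pics/side0.png

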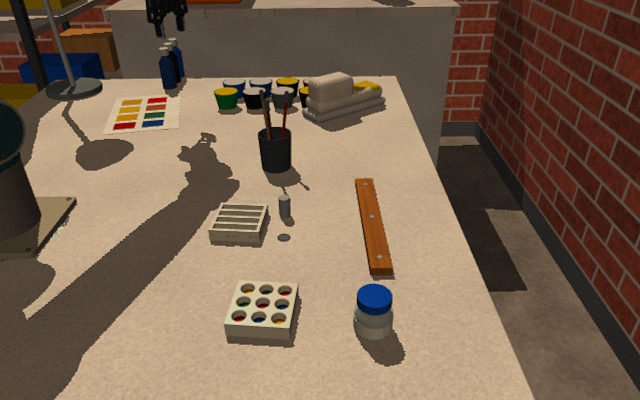

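The scene view shows the trough palette at about (367,168), the post at (347,190), the hole at (326,177) and the ledge from (240,177) to (312,265). In the side view the palette is at (239,222), the post at (285,207), the hole at (284,237), the ledge from (365,180) to (380,272), and the brush cup at (275,150). I'll enlarge both for corners.

Run:
```python
import cv2,numpy as np
a=cv2.imread('pics/scene0.png')[140:210,310:410];b=cv2.imread('pics/side0.png')[190:260,200:300]
f=lambda i:cv2.resize(i,None,fx=4,fy=4,interpolation=cv2.INTER_CUBIC)
cv2.imwrite('pics/crop0.png',np.hstack([f(a),f(b)]))
```

Create h.py:
```python
import numpy as np,cv2
from workcell import arm
def P(n):
    c=arm.get_calibration(n)
    if n!="wrist": return c["camera_matrix"],np.array(c["view"])
    s=arm.sense();T=np.eye(4);T[:3,:3]=s["tcp_rot"];T[:3,3]=s["eef_pos"]
    return c["camera_matrix"],np.linalg.inv(T@c["T_tool_cam"])
def tri(p1,P1,p2,P2):
    X=cv2.triangulatePoints(P1[0]@P1[1][:3],P2[0]@P2[1][:3],np.float64(p1).reshape(2,1),np.float64(p2).reshape(2,1))[:,0]
    return X[:3]/X[3]
def onz(p,KV,z):
    K,V=KV;d=V[:3,:3].T@np.linalg.inv(K)@np.array([p[0],p[1],1.]);c=-V[:3,:3].T@V[:3,3]
    return c+d*(z-c[2])/d[2]
```

```text
(no output)
```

View pics/crop0.png

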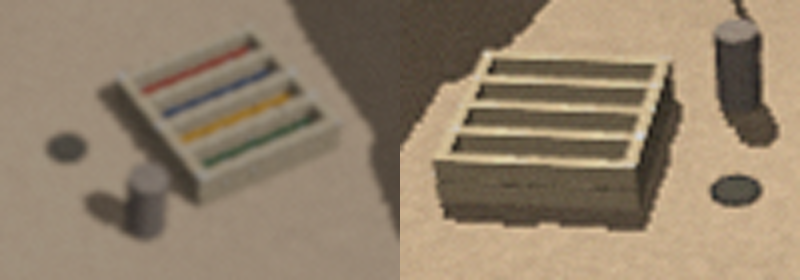

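Run:
```python
from h import *
A=P("scene");B=P("side")
sc=lambda p:(310+(p[0]-1.5)/4,140+(p[1]-1.5)/4); sd=lambda p:(200+(p[0]-1.5)/4,190+(p[1]-1.5)/4)
for n,a,b in [("+x+y",(198,182),(270,58)),("+x-y",(122,78),(236,166)),("-x+y",(338,125),(88,53)),("-x-y",(260,30),(36,160)),("posttop",(148,178),(338,32)),("hole",(67,148),(336,190))]:
    print(n,tri(sc(a),A,sd(b),B).round(4),onz(sc(a),A,.025).round(4),onz(sd(b),B,.025).round(4))
for n,a,b in [("ledge-y",(240,177),(381,270)),("ledge+y",(312,264),(365,181)),("well c",(290,121),(264,303)),("jar",(223,126),(375,297)),("cup",(424,228),(275,135))]:
    print(n,tri(a,A,b,B).round(4))
```

```text
+x+y [0.5303 0.0381 0.0238] [0.5319 0.0391 0.025 ] [0.5297 0.0368 0.025 ]
+x-y [ 0.5196 -0.0565  0.0239] [ 0.5188 -0.0559  0.025 ] [ 0.5212 -0.0592  0.025 ]
-x+y [0.433  0.0479 0.0223] [0.435  0.0498 0.025 ] [0.4338 0.0438 0.025 ]
-x-y [ 0.421  -0.0446  0.0204] [ 0.4229 -0.0413  0.025 ] [ 0.4241 -0.0522  0.025 ]
posttop [0.5654 0.033  0.0433] [0.5542 0.0199 0.025 ] [0.5638 0.0617 0.025 ]
hole [ 5.67e-01 -4.56e-02  2.00e-04] [ 0.5799 -0.0267  0.025 ] [ 0.5702 -0.0795  0.025 ]
ledge-y [ 0.7454 -0.1576  0.0079]
ledge+y [0.742  0.1519 0.0122]
well c [ 0.5457 -0.2493  0.0213]
jar [ 0.7177 -0.2854  0.0645]
cup [0.5327 0.2491 0.0863]
```

Measurements are consistent: palette top z≈0.023, post top ≈0.043, post-to-ledge distance 0.18. The palette centre is about (0.477,-0.003) at yaw -6°. The post is at (0.565,0.034), so I'll turn the palette counter-clockwise. First I move behind it.

Add to h.py:
```python
from scipy.spatial.transform import Rotation as R
def goal(x,y,z,yaw):
    """tool-frame shift and turn to TCP x,y,z with closing axis at world yaw, pointing down"""
    s=arm.sense();M=s["tcp_rot"];c,k=np.cos(np.radians(yaw)),np.sin(np.radians(yaw))
    G=np.array([[-k,c,0],[c,k,0],[0,0,-1]]).T@np.eye(3)
    G=np.column_stack([np.cross([c,k,0],[0,0,-1]),[c,k,0],[0,0,-1]])
    print(round(s["t"],2),"rot",R.from_matrix(M.T@G).as_rotvec(degrees=True).round(1),"d",(M.T@(np.array([x,y,z])-s["eef_pos"])).round(4))
```

```bash
sed -i '/G=np.array/d' h.py
python3 -c "
from h import *
goal(.385,-.003,.15,90)"
```

```text
0.1 rot [ -0.1  -0.  -21.9] d [-0.3583 -0.4831  0.1062]
```

The rows are not in the units I measure in: shifts go in shares of 600 mm and turns go in shares of 180 degrees. I convert before sending: -0.483 m is -0.805, -0.358 m is -0.5967, -22 degrees is -0.1222.

Request:
{"op": "drive_effector", "data": {
  "deltas": [
    [[0,0,-0.1222,-0.5967,-0.805,0,0.06],[0,0,-0.1222,-0.5967,-0.805,0,0.06],[0,0,-0.1222,-0.5967,-0.805,0,0.06],[0,0,-0.1222,-0.5967,-0.805,0,0.06],[0,0,-0.1222,-0.5967,-0.805,0,0.06],[0,0,-0.1222,-0.5967,-0.805,0.0833,0.06],[0,0,-0.1222,-0.5967,-0.805,0.1667,0.06],[0,0,-0.1222,-0.5967,-0.805,0.1667,0.06]]
  ]
}}

```text
t: 1.1
eef_pos: [0.3573, 0.1035, 0.1994]
tcp_rot: [[-1.0, -0.001, 0.001], [-0.001, 1.0, 0.0], [-0.001, 0.0, -1.0]]
contact_force: [1.5, -0.1, -0.5]
opening: 0.0598
finger_force: 0.0
```

```bash
python3 -c "
from h import *
goal(.385,-.003,.032,90)"
```

```text
1.1 rot [0.  0.1 0.1] d [-0.0273 -0.1065  0.1675]
```

To row units: -0.1 m is -0.1667, 0.08 m is 0.1333.

Request:
{"op": "drive_effector", "data": {
  "deltas": [
    [[0,0,0,-0.045,-0.1667,0.0667,0.06],[0,0,0,-0.045,-0.1667,0.0667,0.06],[0,0,0,-0.045,-0.1667,0.1333,0.06],[0,0,0,-0.045,-0.1667,0.1333,0.06]]
  ]
}}

```text
t: 1.6
eef_pos: [0.3808, 0.0052, 0.1173]
tcp_rot: [[-1.0, 0.0, -0.008], [0.0, 1.0, 0.001], [0.008, 0.001, -1.0]]
contact_force: [-0.6, 0.4, 1.1]
opening: 0.06
finger_force: 0.0
```

Run:
```python
from h import *
goal(.385,-.003,.032,90)
cv2.imwrite('pics/w1.png',arm.get_image("wrist"))
```

```text
1.6 rot [ 0.1 -0.5 -0. ] d [-0.0049 -0.0083  0.0852]
```

View pics/w1.png

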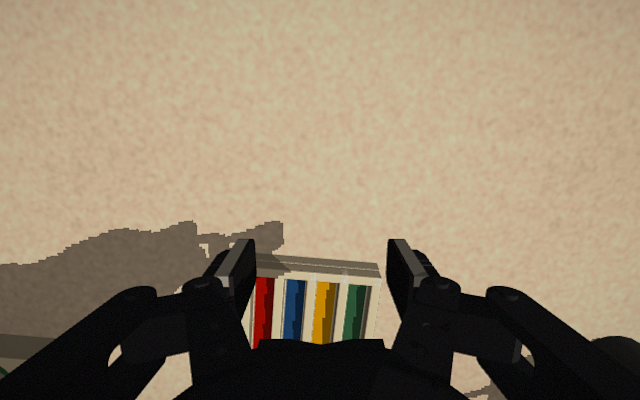

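The wrist view shows the palette's near edge at rows 258–275, columns 255–380, with the fingers centred on it. The bench between the fingers and the palette is clear, so I descend behind it.

To row units: 0.082 m is 0.1367, 0.05 m is 0.0833.

Request:
{"op": "drive_effector", "data": {
  "deltas": [
    [[0,0,0,-0.0033,-0.0133,0.0833,0.06],[0,0,0,-0.0033,-0.0133,0.1367,0.06],[0,0,0,-0.0033,-0.0133,0.1367,0.06],[0,0,0,-0.0033,-0.0133,0.1367,0.06]]
  ]
}}

```text
t: 2.15
eef_pos: [0.3879, -0.0025, 0.0396]
tcp_rot: [[-1.0, -0.002, 0.003], [-0.002, 1.0, -0.0], [-0.003, -0.0, -1.0]]
contact_force: [0.5, -1.0, -0.3]
opening: 0.0599
finger_force: 0.0
```

Add to h.py:
```python
from scipy.optimize import differential_evolution as DE
def pal(z0=(.45,.0,0),rng=(.06,.06,25),name="scene"):
    """fit palette (x,y,yaw mod 90) : strongest image gradient along outline of the top face"""
    im=arm.get_image(name);KV=P(name)
    L=cv2.GaussianBlur(cv2.cvtColor(im,cv2.COLOR_BGR2LAB),(0,0),.8).astype(float)
    sat=(L[:,:,2]-L[:,:,1]*0-128)             # b*: bench is yellower than ceramic
    def samp(X):
        c=(KV[1][:3,:3]@X.T+KV[1][:3,3:]);p=KV[0]@c;u=(p[:2]/p[2]).astype(np.float32)
        return cv2.remap(sat.astype(np.float32),u[0][None],u[1][None],cv2.INTER_LINEAR)[0]
    t=np.linspace(-.048,.048,33);o=np.ones_like(t)
    def ring(h): return np.vstack([np.c_[t,h*o],np.c_[t,-h*o],np.c_[h*o,t],np.c_[-h*o,t]])
    def cost(v):
        a=np.radians(v[2]);Q=np.array([[np.cos(a),-np.sin(a)],[np.sin(a),np.cos(a)]])
        f=lambda h:samp(np.c_[ring(h)@Q.T+v[:2],np.full(132,.025)])
        return (f(.0475)-f(.0535)).mean()
    b=[(c-r,c+r) for c,r in zip(z0,rng)]
    r=DE(cost,b,seed=1,maxiter=60,popsize=12,tol=1e-6)
    return r.x.round(4),round(r.fun,2)
```

Run:
```python
from h import *
s=arm.sense();print(s['eef_pos'].round(4),s['contact_force'])
print(pal((.477,-.003,-6)),pal((.477,-.003,-6),name="side"))
```

```text
[ 0.3879 -0.0025  0.0396] [ 0.49826221 -0.97299458 -0.33021272]
(array([ 0.4879, -0.0456, -4.8524]), np.float64(-3.34)) (array([5.2920e-01, 2.9000e-03, 5.5548e+00]), np.float64(-3.3))
```

Run:
```python
s=open('h.py').read();i=s.index('def pal(');open('h.py','w').write(s[:i]+'''
g=np.arange(-.055,.0551,.002);GX,GY=[a.ravel() for a in np.meshgrid(g,g)]
def classes(e,w):
    """0 rim/ridge, 1-4 troughs, 5-8 outside, one class per side; e end wall, w trough width"""
    c=np.zeros(GX.size,int)
    for k in range(4):
        p=w+(.1-4*w)/5;c[(abs(GY-(k-1.5)*p)<w/2)&(abs(GX)<.05-e)]=1+k
    m=np.maximum(abs(GX),abs(GY))>.05
    c[m]=5+(np.where(abs(GX)>abs(GY),GX>0,2+(GY>0)))[m];return c
def pal(z0,rng=(.04,.04,20),names=("scene","side"),ims=None,ew=(.006,.017)):
    """fit palette x,y,yaw: the pose whose classes explain most of the picture's variance"""
    C=[]
    for n in names:
        im=arm.get_image(n) if ims is None else ims[n]
        C.append((P(n),cv2.GaussianBlur(cv2.cvtColor(im,cv2.COLOR_BGR2LAB),(0,0),.5).astype(np.float32)))
    c=classes(*ew);cnt=np.bincount(c)
    def cost(v):
        a=np.radians(v[2]);X=np.c_[v[0]+np.cos(a)*GX-np.sin(a)*GY,v[1]+np.sin(a)*GX+np.cos(a)*GY,GX*0+.025];r=0
        for (K,V),I in C:
            p=K@(V[:3,:3]@X.T+V[:3,3:]);u=(p[:2]/p[2]).astype(np.float32)
            f=cv2.remap(I,u[0][None],u[1][None],cv2.INTER_LINEAR)[0]*[1,2,2]
            m=np.array([np.bincount(c,f[:,j])/cnt for j in range(3)]).T
            r+=((f-m[c])**2).sum()/((f-f.mean(0))**2).sum()
        return r/len(C)
    r=DE(cost,[(q-d,q+d) for q,d in zip(z0,rng)],seed=1,maxiter=40,popsize=10,tol=1e-6)
    return r.x.round(4),round(r.fun,3)
''')
```

Run:
```python
from h import *
ims={n:cv2.imread(f'pics/{n}0.png') for n in("scene","side")}
for ew in((.006,.017),(.005,.019),(.008,.015)):
  for n in(("scene",),("side",),("scene","side")): print(ew,n,*pal((.477,-.003,-6),names=n,ims=ims,ew=ew))
print(pal((.477,-.003,-6)))
```

```text
(0.006, 0.017) ('scene',) [ 4.7680e-01 -3.6000e-03 -4.9136e+00] 0.35
(0.006, 0.017) ('side',) [ 0.4927  0.037  -4.4116] 0.467
(0.006, 0.017) ('scene', 'side') [ 0.476  -0.0062 -5.243 ] 0.401
(0.005, 0.019) ('scene',) [ 4.7730e-01 -3.9000e-03 -4.9532e+00] 0.443
(0.005, 0.019) ('side',) [ 0.4953  0.037  -5.9898] 0.473
(0.005, 0.019) ('scene', 'side') [ 0.4763 -0.0064 -5.1425] 0.501
(0.008, 0.015) ('scene',) [ 4.7680e-01 -2.8000e-03 -5.0367e+00] 0.298
(0.008, 0.015) ('side',) [ 0.4779  0.0164 -5.7099] 0.458
(0.008, 0.015) ('scene', 'side') [ 0.4759 -0.0055 -5.125 ] 0.381
(array([ 0.4779,  0.017 , -5.3571]), np.float64(0.373))
```

To row units: -0.048 m is -0.08, -0.034 m is -0.0567.

```bash
sed -i 's/names=("scene","side")/names=("scene",)/;s/ew=(.006,.017)/ew=(.008,.015)/' h.py
```

Request:
{"op": "drive_effector", "data": {
  "deltas": [
    [[0,0,0,0,0,0.02,0.06],[0,0,0,-0.02,0,0.02,0.06],[0,0,0,-0.0333,0,0.02,0.06],[0,0,0,-0.0467,0,0.02,0.06],[0,0,0,-0.0567,0,0.02,0.06],[0,0,0,-0.0667,0,0.02,0.06],[0,0,0,-0.0733,0,0.02,0.06],[0,0,0,-0.08,0,0.02,0.06]]
  ]
}}

```text
t: 3.35
eef_pos: [0.434, -0.0024, 0.0257]
tcp_rot: [[-1.0, -0.001, -0.001], [-0.001, 1.0, 0.001], [0.001, 0.001, -1.0]]
contact_force: [-3.6, 0.5, 2.7]
opening: 0.06
finger_force: 1.7
```

```bash
python3 -c "
from h import *
print(pal((.487,-.003,-3)),arm.sense()['eef_pos'].round(4))"
```

```text
(array([ 0.4963,  0.0246, -1.2036]), np.float64(0.617)) [ 0.4349 -0.0025  0.0259]
```

To row units: -0.009 m is -0.015, -0.003 m is -0.005.

Request:
{"op": "drive_effector", "data": {
  "deltas": [
    [[0,0,0,-0.005,0,0,0.06],[0,0,0,-0.01,0,0,0.06],[0,0,0,-0.015,0,0,0.06]]
  ]
}}

```text
t: 3.78
eef_pos: [0.4425, -0.0027, 0.0257]
tcp_rot: [[-1.0, -0.001, -0.002], [-0.001, 1.0, -0.0], [0.002, -0.0, -1.0]]
contact_force: [-8.0, -0.2, 5.1]
opening: 0.0602
finger_force: 3.9
```

Run:
```python
from h import *
im=arm.get_image("scene")
print(pal((.5,-.005,-1),(.012,.01,8),ims={"scene":im}),arm.sense()['contact_force'])
cv2.imwrite('pics/s2.png',cv2.resize(im[120:220,290:420],None,fx=5,fy=5,interpolation=cv2.INTER_CUBIC))
```

```text
(array([0.5049, 0.0021, 0.4734]), np.float64(0.71)) [-4.81417377 -0.90272839  2.62164847]
```

View pics/s2.png

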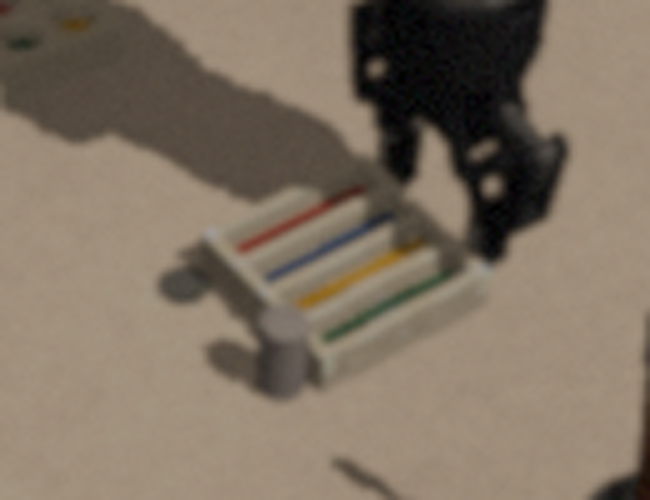

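The crop shows the palette flat against the post (post at crop (282,330), palette front edge from (212,235) to (322,365)). The front edge sits at x≈0.553, which is the post's near face. Next I cradle the far-left rear corner with the open fingers, one finger on the -x face and one on the +y face. Then I swing it in an arc about the post.

To row units: 0.083 m is 0.1383, 0.042 m is 0.07, 45 degrees is 0.25.

Request:
{"op": "drive_effector", "data": {
  "deltas": [
    [[0,0,0,0.0333,0,0,0.06],[0,0,0,0.07,0.05,0,0.07],[0,0,0,0.07,0.1383,0,0.07],[0,0,0.0611,0.07,0.1383,0,0.07],[0,0,0.1222,0.07,0.1383,0,0.07],[0,0,0.1833,0.07,0.1383,0,0.07],[0,0,0.25,0.07,0.1383,0,0.07],[0,0,0.25,0.07,0.1383,0,0.07]]
  ]
}}

```text
t: 4.82
eef_pos: [0.4031, 0.0805, 0.0265]
tcp_rot: [[-0.708, 0.706, 0.003], [0.706, 0.708, 0.0], [-0.002, 0.003, -1.0]]
contact_force: [-0.4, 1.1, 0.2]
opening: 0.07
finger_force: 0.0
```

Run:
```python
from h import *
im=arm.get_image("scene")
print(pal((.503,-.004,0),(.012,.015,8),ims={"scene":im}))
goal(.442,.056,.024,45); goal(.470,.028,.024,45)
```

```text
(array([0.5054, 0.002 , 0.2116]), np.float64(0.654))
4.88 rot [0.1 0.1 0.1] d [-0.045   0.0105  0.0025]
4.88 rot [0.1 0.1 0.1] d [-0.0846  0.0104  0.0025]
```

To row units: -0.081 m is -0.135, -0.078 m is -0.13.

Request:
{"op": "drive_effector", "data": {
  "deltas": [
    [[0,0,0,-0.075,0.0167,0.0033,0.07],[0,0,0,-0.1,0.0167,0.0033,0.07],[0,0,0,-0.1133,0.0167,0.0033,0.07],[0,0,0,-0.1233,0.0167,0.0033,0.07],[0,0,0,-0.13,0.0167,0.0033,0.07],[0,0,0,-0.135,0.0167,0.0033,0.07]]
  ]
}}

```text
t: 5.62
eef_pos: [0.4636, 0.0315, 0.0235]
tcp_rot: [[-0.709, 0.705, -0.003], [0.705, 0.709, 0.004], [0.005, 0.0, -1.0]]
contact_force: [-3.3, 4.3, 0.7]
opening: 0.0699
finger_force: 2.2
```

Run:
```python
from h import *
for p in((212,235),(322,365),(490,270)): print(onz((289.6+p[0]/5,119.6+p[1]/5),P("scene"),.025).round(4))
im=arm.get_image("scene")
cv2.imwrite('pics/s3.png',cv2.resize(im[120:220,290:420],None,fx=5,fy=5,interpolation=cv2.INTER_CUBIC))
```

```text
[ 0.5498 -0.0463  0.025 ]
[0.5557 0.0509 0.025 ]
[0.4536 0.0479 0.025 ]
```

View pics/s3.png

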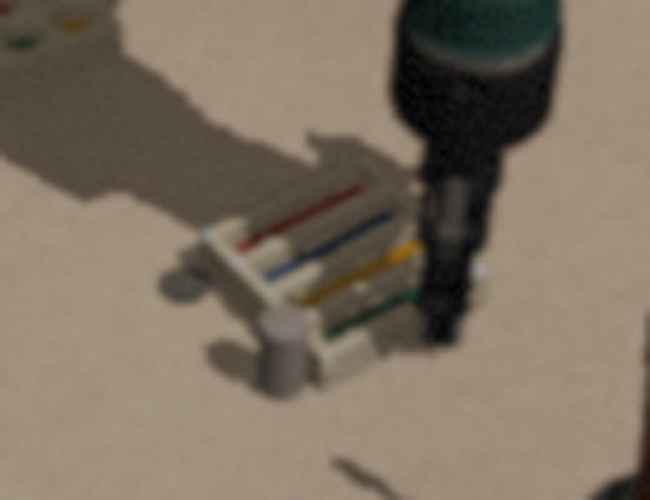

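The picture shows the palette still against the post, with the fingers cradling its far-left rear corner. Both contact forces are present. Now I start the arc about the post.

To row units: -0.027 m is -0.045, -0.018 m is -0.03, -18 degrees is -0.1.

Request:
{"op": "drive_effector", "data": {
  "deltas": [
    [[0,0,-0.0167,-0.0083,-0.006,0,0.07],[0,0,-0.0333,-0.015,-0.0117,0,0.07],[0,0,-0.05,-0.0222,-0.0167,0,0.07],[0,0,-0.0667,-0.0297,-0.0217,0,0.07],[0,0,-0.0833,-0.0373,-0.026,0,0.07],[0,0,-0.1,-0.045,-0.03,0,0.07]]
  ]
}}

```text
t: 6.42
eef_pos: [0.4708, -0.0014, 0.0235]
tcp_rot: [[-0.893, 0.451, -0.002], [0.451, 0.893, 0.0], [0.002, -0.001, -1.0]]
contact_force: [-0.5, 0.7, -0.2]
opening: 0.0698
finger_force: 0.9
```

Run:
```python
from h import *
s=arm.sense();M=s["tcp_rot"];print((M.T@(np.array([.565,.034,.0235])-s["eef_pos"])).round(4),s["contact_force"].round(1))
print(pal((.508,-.008,18),(.015,.02,12)))
```

```text
[-0.0681  0.0741 -0.0002] [-0.5  0.7 -0.2]
(array([ 4.93000e-01, -5.60000e-03,  2.99997e+01]), np.float64(0.645))
```

To row units: -0.037 m is -0.0617, -0.032 m is -0.0533, -24 degrees is -0.1333.

Request:
{"op": "drive_effector", "data": {
  "deltas": [
    [[0,0,-0.0167,-0.0083,-0.006,0,0.07],[0,0,-0.0333,-0.015,-0.0117,0,0.07],[0,0,-0.05,-0.0222,-0.0167,0,0.07],[0,0,-0.0667,-0.0297,-0.0212,0,0.07],[0,0,-0.0833,-0.0373,-0.0252,0,0.07],[0,0,-0.1,-0.045,-0.029,0,0.07],[0,0,-0.1167,-0.0533,-0.032,0,0.07],[0,0,-0.1333,-0.0617,-0.035,0,0.07]]
  ]
}}

```text
t: 7.48
eef_pos: [0.4937, -0.0368, 0.0235]
tcp_rot: [[-0.999, 0.05, -0.003], [0.05, 0.999, 0.0], [0.003, 0.0, -1.0]]
contact_force: [-3.6, 0.7, 1.4]
opening: 0.0698
finger_force: 1.8
```

Run:
```python
from h import *
s=arm.sense();M=s["tcp_rot"];print((M.T@(np.array([.565,.034,.0235])-s["eef_pos"])).round(4),s["contact_force"].round(1))
im=arm.get_image("scene")
print(pal((.53,-.02,42),(.02,.02,15),ims={"scene":im}))
cv2.imwrite('pics/s4.png',cv2.resize(im[110:220,280:420],None,fx=5,fy=5,interpolation=cv2.INTER_CUBIC))
```

```text
[-0.0677  0.0742 -0.0002] [-3.6  0.7  1.4]
(array([ 0.5392, -0.0388, 35.3702]), np.float64(0.628))
```

View pics/s4.png

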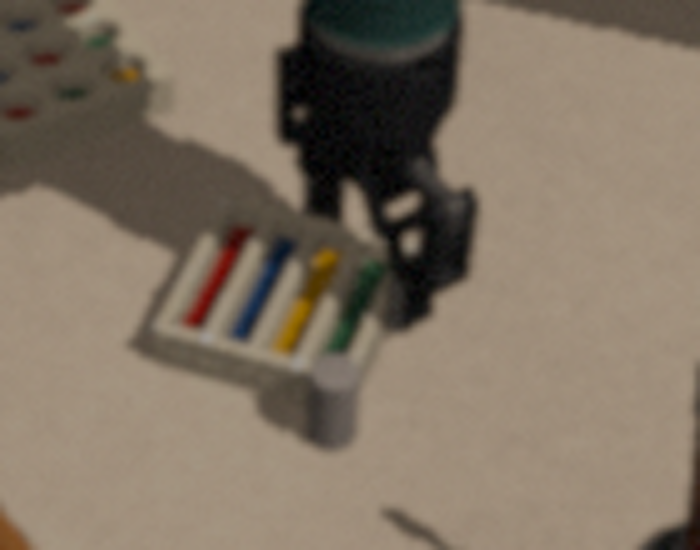

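The palette has turned to about 40°, with its front-left end still against the post (crop (335,400)) and the fingers on the cradled corner. I continue the same arc.

To row units: -0.0367 m is -0.0612, -0.0317 m is -0.0528, -24 degrees is -0.1333.

Request:
{"op": "drive_effector", "data": {
  "deltas": [
    [[0,0,-0.0167,-0.0075,-0.006,0,0.07],[0,0,-0.0333,-0.0145,-0.0117,0,0.07],[0,0,-0.05,-0.0217,-0.0167,0,0.07],[0,0,-0.0667,-0.0292,-0.0212,0,0.07],[0,0,-0.0833,-0.0367,-0.0252,0,0.07],[0,0,-0.1,-0.0445,-0.029,0,0.07],[0,0,-0.1167,-0.0528,-0.032,0,0.07],[0,0,-0.1333,-0.0612,-0.035,0,0.07]]
  ]
}}

```text
t: 8.52
eef_pos: [0.5293, -0.06, 0.0235]
tcp_rot: [[-0.933, -0.36, -0.003], [-0.36, 0.933, -0.001], [0.004, 0.0, -1.0]]
contact_force: [-3.3, -1.5, 2.3]
opening: 0.0697
finger_force: 2.0
```

Run:
```python
from h import *
s=arm.sense();M=s["tcp_rot"];print((M.T@(np.array([.565,.034,.0235])-s["eef_pos"])).round(4),s["contact_force"].round(1))
im=arm.get_image("scene")
print(pal((.56,-.04,66),(.025,.025,15),ims={"scene":im}))
```

```text
[-0.0671  0.0749 -0.0003] [-3.3 -1.5  2.3]
(array([ 5.74100e-01, -4.14000e-02,  5.92654e+01]), np.float64(0.402))
```

To row units: -0.0367 m is -0.0612, -0.0317 m is -0.0528, -24 degrees is -0.1333.

Request:
{"op": "drive_effector", "data": {
  "deltas": [
    [[0,0,-0.0167,-0.0075,-0.0057,0,0.07],[0,0,-0.0333,-0.0145,-0.011,0,0.07],[0,0,-0.05,-0.0217,-0.016,0,0.07],[0,0,-0.0667,-0.0292,-0.0205,0,0.07],[0,0,-0.0833,-0.0367,-0.0245,0,0.07],[0,0,-0.1,-0.0445,-0.0283,0,0.07],[0,0,-0.1167,-0.0528,-0.0313,0,0.07],[0,0,-0.1333,-0.0612,-0.0342,0,0.07]]
  ]
}}

```text
t: 9.57
eef_pos: [0.5718, -0.0664, 0.0235]
tcp_rot: [[-0.706, -0.708, -0.002], [-0.708, 0.706, -0.002], [0.003, -0.0, -1.0]]
contact_force: [-1.8, -0.9, 0.6]
opening: 0.0702
finger_force: 1.6
```

Run:
```python
from h import *
s=arm.sense();M=s["tcp_rot"];print((M.T@(np.array([.565,.034,.0235])-s["eef_pos"])).round(4),s["contact_force"].round(1))
im=arm.get_image("scene")
print(pal((.59,-.04,85),(.03,.03,15),ims={"scene":im}))
```

```text
[-0.0662  0.0757 -0.0001] [-1.8 -0.9  0.6]
(array([ 6.05300e-01, -3.14000e-02,  8.35678e+01]), np.float64(0.402))
```

The palette is at yaw ≈84° and beside the post. I'll back off and square it with both fingers pushing its -y face against the post.

To row units: 0.07 m is 0.1167, -0.066 m is -0.11, -45.5 degrees is -0.2528.

Request:
{"op": "drive_effector", "data": {
  "deltas": [
    [[0,0,0,0.05,0,0,0.07],[0,0,0,0.1167,0,0,0.07],[0,0,-0.0556,0.1167,-0.0167,0,0.07],[0,0,-0.1111,0.1,-0.05,0,0.07],[0,0,-0.1667,0.075,-0.0833,0,0.07],[0,0,-0.2222,0.05,-0.11,0,0.07],[0,0,-0.2528,0.0367,-0.11,0,0.07],[0,0,-0.2528,0.0367,-0.11,0,0.07]]
  ]
}}

```text
t: 10.62
eef_pos: [0.6048, -0.1279, 0.0241]
tcp_rot: [[0.008, -1.0, 0.001], [-1.0, -0.008, -0.0], [0.0, -0.001, -1.0]]
contact_force: [-0.1, -0.4, -0.1]
opening: 0.0701
finger_force: 0.0
```

Run:
```python
from h import *
print(pal((.605,-.03,85),(.03,.03,15)))
goal(.603,-.092,.0235,180.6)
print(arm.sense()['eef_pos'])
```

```text
(array([ 6.06200e-01, -3.14000e-02,  8.40152e+01]), np.float64(0.322))
10.68 rot [-0.  -0.  -0.2] d [-0.036   0.0008  0.0004]
[ 0.60409275 -0.12798035  0.02393486]
```

To row units: -0.039 m is -0.065, -0.037 m is -0.0617, -0.2 degrees is -0.0011.

Request:
{"op": "drive_effector", "data": {
  "deltas": [
    [[0,0,-0.0011,-0.02,0.0033,0,0.07],[0,0,-0.0011,-0.0367,0.0033,0,0.07],[0,0,-0.0011,-0.0467,0.0033,0,0.07],[0,0,-0.0011,-0.0533,0.0033,0,0.07],[0,0,-0.0011,-0.0583,0.0033,0,0.07],[0,0,-0.0011,-0.0617,0.0033,0,0.07],[0,0,-0.0011,-0.065,0.0033,0,0.07]]
  ]
}}

```text
t: 11.55
eef_pos: [0.6038, -0.0909, 0.0247]
tcp_rot: [[0.012, -1.0, 0.004], [-1.0, -0.012, -0.004], [0.004, -0.004, -1.0]]
contact_force: [5.4, -6.5, -0.5]
opening: 0.0699
finger_force: 3.2
```

Run:
```python
from h import *
print(pal((.605,-.03,85),(.03,.03,15)),arm.sense()['contact_force'],arm.sense()['eef_pos'])
```

```text
(array([ 5.82100e-01, -2.54000e-02,  8.82342e+01]), np.float64(0.325)) [ 1.47249249 -3.35680677  1.0585418 ] [ 0.60380463 -0.09064343  0.02484017]
```

The rows are not in the units I measure in: shifts go in shares of 600 mm and turns go in shares of 180 degrees. I convert before sending: -0.004 m is -0.0067, -0.002 m is -0.0033, -0.2 degrees is -0.0011.

Request:
{"op": "drive_effector", "data": {
  "deltas": [
    [[0,0,-0.0011,-0.0033,0.0033,0,0.07],[0,0,-0.0011,-0.0067,0.0033,0,0.07],[0,0,-0.0011,-0.0067,0.0033,0,0.07]]
  ]
}}

```text
t: 11.98
eef_pos: [0.6042, -0.0887, 0.0259]
tcp_rot: [[0.014, -1.0, 0.009], [-1.0, -0.014, -0.007], [0.007, -0.009, -1.0]]
contact_force: [6.8, -8.2, -1.9]
opening: 0.07
finger_force: 4.4
```

Run:
```python
from h import *
print(pal((.605,-.028,88),(.01,.01,10)),arm.sense()['contact_force'],arm.sense()['eef_pos'])
```

```text
(array([ 6.05000e-01, -2.53000e-02,  8.98598e+01]), np.float64(0.337)) [ 6.29359936 -9.07574623 -0.9924624 ] [ 0.60420484 -0.08871404  0.0258528 ]
```

To row units: -0.2 m is -0.3333, -0.17 m is -0.2833.

Request:
{"op": "drive_effector", "data": {
  "deltas": [
    [[0,0,0,0.0083,-0.0017,0,0.07],[0,0,0,0.05,-0.0017,0,0.07],[0,0,0,0.0583,0,-0.0833,0.07],[0,0,0,0.0583,0,-0.1833,0.07],[0,0,0,0.0583,0,-0.2833,0.07],[0,0,0,0.0583,0,-0.3333,0.07],[0,0,0,0.0583,0,-0.3333,0.07]]
  ]
}}

```text
t: 12.9
eef_pos: [0.6012, -0.12, 0.2269]
tcp_rot: [[0.017, -1.0, 0.005], [-1.0, -0.017, -0.0], [0.0, -0.005, -1.0]]
contact_force: [-0.6, -0.6, 0.1]
opening: 0.0697
finger_force: 0.0
```

Run:
```python
from h import *
print(arm.sense()['contact_force'])
im=arm.get_image("scene")
for i in(im,cv2.imread('pics/scene0.png')): print(pal((.605,-.028,88),(.012,.012,12),ims={"scene":i}))
a=cv2.resize(im[90:280,210:410],None,fx=4,fy=3,interpolation=cv2.INTER_CUBIC);cv2.imwrite('pics/s5.png',a)
```

```text
[-0.64720568 -0.62398348  0.10164786]
(array([ 6.05400e-01, -2.60000e-02,  9.01033e+01]), np.float64(0.335))
(array([ 5.9300e-01, -2.2700e-02,  8.5674e+01]), np.float64(0.672))
```

View pics/s5.png

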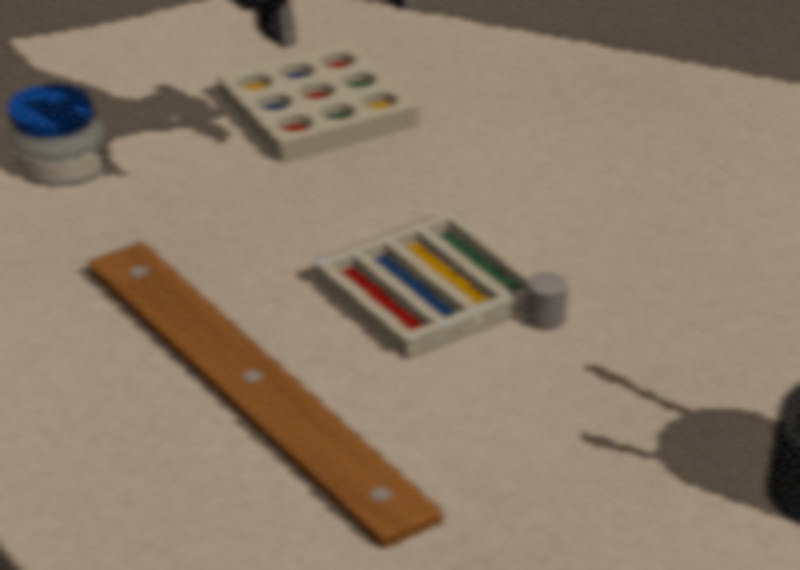

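The palette lies beside the post (crop (545,300)). Its troughs run parallel to the ledge: the fit gives yaw 90.1°, against about 90.6° for the ledge. The well palette is undisturbed and the arm is clear.

```bash
python3 -c "
from workcell import arm
print(arm.job_done())"
```

```text
the job is handed in; nothing more can be done
None
```

The job is handed in: I turned the trough palette a quarter turn about the post without lifting it. It lies against the post with its troughs parallel to the ledge (within about 1°), and the well palette is where it was.

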